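# Fetch the ferrite core from behind the tall parts

### The job

The ferrite ring core has to go onto the post of the test jig, but the tall capacitor and heatsink stand in front of it in the parts tray. First stand both of them upright in the side tray, then lower the core over the jig's post until it lies flat on the base, and only then put the capacitor and the heatsink back, each upright on the same grey pad of the parts tray it came from. Do not tip either of them over, and leave the jar and the relay in the parts tray alone.

Things in the scene. Friction and masses are not known exactly. Their poses are not given: they have to be found in the camera images.
- core: Dark grey ferrite ring lying flat in the parts tray behind the two tall parts: outside diameter 50, hole diameter 30, height 24. Origin: centre of its underside, z up through the hole. 145 g. There is room for fingers on its left and right (tray y) but the tall parts stand in the way of the gripper's body until cleared.
- capacitor: Tall round aluminium capacitor can, standing: diameter 50, height 100, with two brass screw terminals (diameter 10, 8 high, 22 apart) on top, 108 in all. Origin: centre of its underside, z up. About 280 g. Starts on one of the two grey pads in the parts tray.
- heatsink: Tall finned aluminium heatsink, standing: 40 (its x, across the fin tips) by 48 (its y, across the two outer fins) by 100 high; it grips like a solid block. Origin: centre of its underside, z up. About 250 g. Starts on the other grey pad, turned by up to about 0.25 rad from the parts tray.
- rack: Parts tray, fixed: white, 150 (x) by 240 (y), floor 4 thick, rim 14 high. Origin: centre of its underside; -x faces the robot, y to the robot's left. Two flush grey 62 mm square pads centred at x = -30, y = +42 and -42; the tall parts each stand within 3 mm of a pad's centre. The core lies near x = +22, y = 0 (+-12); jar and relay in the far corners near x = +35, y = +-97.
- side_tray: Empty blue plastic tray, fixed, the side area: 140 (x) by 200 (y), rim 14 high, walls and floor 4 thick. Origin: centre of its underside, x and y along its sides. It stands left or right of the parts tray. Both tall parts fit side by side, e.g. at y = +45 and -45.
- jig: Test jig, fixed: grey base plate 100 by 100 by 10 high with an upright brass post (diameter 10, its top 40 above the table) in the middle. Origin: centre of the plate's underside, under the post. It stands on the other side of the parts tray from the side tray.
- jar: Small jar, diameter 28, height 40, in a far corner of the parts tray; not to be disturbed. Origin: centre of its underside.
- relay: Small yellow relay with a black foot, 27 by 27 by 32 high, in the other far corner of the parts tray; not to be disturbed. Origin: centre of its underside.

How it is judged:
On the way, in this order (a step that is already met when the one before it is completed fails the run):
1. the capacitor and the heatsink both stand released in the side tray, the core still where it was (x of capacitor in the frame of side_tray between -0.055 and 0.055 m and y of capacitor in the frame of side_tray between -0.085 and 0.085 m and z of each of capacitor, heatsink in the frame of side_tray below 0.01 m and angle between each of capacitor, heatsink's own z axis and vertical below 0.15 rad and x of heatsink in the frame of side_tray between -0.055 and 0.055 m and y of heatsink in the frame of side_tray between -0.085 and 0.085 m and contact force between the fingers and capacitor below 0.1 N and contact force between the fingers and heatsink below 0.1 N and distance of core from where it was at the start of the episode below 0.015 m), for 0.2 s.
2. the core lies flat on the jig's base around the post, released, with both tall parts still in the side tray (horizontal distance between core and jig below 0.013 m and z of core in the frame of jig between 0.006 and 0.014 m and angle between core's own z axis and vertical below 0.12 rad and x of capacitor in the frame of side_tray between -0.055 and 0.055 m and y of capacitor in the frame of side_tray between -0.085 and 0.085 m and z of each of capacitor, heatsink in the frame of side_tray below 0.01 m and angle between each of capacitor, heatsink's own z axis and vertical below 0.15 rad and x of heatsink in the frame of side_tray between -0.055 and 0.055 m and y of heatsink in the frame of side_tray between -0.085 and 0.085 m and contact force between the fingers and core below 0.1 N), for 0.2 s.
At the end, for the whole second after the job is handed in: The core lies flat on the jig's base with the post through its hole (within 13 mm of centre), the capacitor and the heatsink each stand upright within 15 mm of where they started (any turn about the vertical), and all three are released and at rest (horizontal distance between core and jig below 0.013 m and z of core in the frame of jig between 0.006 and 0.014 m and angle between each of core, capacitor, heatsink's own z axis and vertical below 0.12 rad and distance of each of capacitor, heatsink from where it was at the start of the episode below 0.015 m and linear speed of each of core, capacitor, heatsink below 0.02 m/s and angular speed of each of core, capacitor, heatsink below 0.2 rad/s); the robot touches nothing.
It fails at once if the jar or the relay is shifted by more than 20 mm (distance of any of jar, relay from where it was at the start of the episode above 0.02 m).
It fails at once if the capacitor or the heatsink is tipped over (angle between any of capacitor, heatsink's own z axis and vertical above 0.6 rad).
It also fails if it takes over 123 s, if anything falls off the work surface, if the arm or the gripper's body presses on something with over 40 N, if the wrist force passes 120 N, or if a joint passes its speed limit or range.

### The arm

A 6-joint arm with a two-finger parallel gripper is mounted at the origin on the work surface. World frame = base frame: x ahead of the robot, y to its left, z up, the work surface at z = 0. Lengths are in m, angles in rad, forces in N, time in s.
With the tool pointing down it reaches from about 0.35 to 0.775 m from the base axis. Payload 5.5 kg.
Tool frame: the origin (TCP) lies where the fingers leave the gripper's body, on its centre line; the fingertips stand 73 mm ahead of it and the grasp point (between the pads) lies 54 mm ahead of it; z points along the fingers, y is the direction in which the jaws open and shut (so a half turn about z gives the same grasp; the last joint's range is limited). The gripper opens to 85 mm and grips with 20 to 120 N. Pads are 22 mm wide; open, the fingers measure 114 mm over their backs; the gripper's body (76 mm by 85 mm) begins 54 mm behind the grasp point. The pads swing forward as they close: fully open they stand 13 mm farther back than shut.
Start: joints at [-1.265, 0.313, 0.046, 1.304, 0, 1.431], TCP at [0.248, -0.519, 0.304] pointing down, gripper open.
Joint ranges: [-2.76, 2.76], [-0.86, 1.69], [-1.03, 1.26], [-2.2, 2.34], [-1.47, 1.5], [-3.14, 3.14]. Speed limits (rad/s): [2.57, 2.57, 3.14, 3.14, 3.14, 3.14].

### API

Orientations are given as a unit quaternion [w, x, y, z].
In Python, from workcell import env, read_camera, job, cut_out gives the robot as it stands.
- The arm moves only by the tool servo_tool, never from a script. Its argument "deltas" is a list of rows, each an object of numbers: "dx", "dy", "dz": the shift along the world's x, y, z in mm; "rx", "ry", "rz": the turn, a rotation vector about the world's x, y, z in rad; "fingers": the closure, from -1 (fully open) to 1 (shut). A call has 1 to 8 rows; each row shifts and turns the commanded pose from where the row before left it; what a row does not reach is not made up. A row lasts 1/10 s, in which the tool goes at most 50 mm and 8.59 degrees, less where a joint would pass 70% of its speed; a pose out of reach is approached as far as the arm can. A call is refused whole if a number of a shift passes 50 or a number of a turn 0.15, either way. A call with a gripper value outside its range is refused whole. The fingers move at their own pace and stop on an object; "newtons" is the grip in N (left out, the last holds). Time passes only in rows, so rows that do not move let the fingers close. It gives the time, the measured TCP pose, the force and the opening at its end, in the units of the state.
- env.get_state(): the state, without advancing time (a new reading comes with each control period).
- read_camera(name): name is "side" or "top" or "wrist"; returns a dict with "img" (480x640x3 uint8, red, green, blue), "intrinsics" (3x3 intrinsics, pixels), "extrinsics" (4x4, takes a point from camera to world coordinates); the wrist camera has in their place "hand_eye" (4x4, takes a point from camera to tool coordinates, whose origin is the TCP and whose axes are the flange's). Camera axes: x right, y down, z forward; pixel columns grow to the right and rows downward; lengths in m; the calibration is good to about 2 mm. A picture is of the moment at which its call begins: read the wrist's pose just before it. There is no depth.
- job.hand_in(): hands the job in, once; it reports no verdict.
Trained networks look in the newest picture that a camera, given by its name, has taken for a name from the list of things; names that differ only in an ending like _2 or _b are one class to them, and where a whole thing is asked for, a point or a joint stands for the part that bears it (a point fixed in the world has none). Each returns a list of dicts, best first, with "confidence" (0 to 1); they miss things now and then, are a little off and sometimes report something else, mostly with a low value. They report only what shows in the picture. A call takes as long as a camera call.
- cut_out(target, camera): "region" (480x640 bool, what is visible of it) and "extent" ([left, top, right, bottom] in pixels, round what is visible of it).
The state is a dict: "clock": time; "joint_pos": joint angles; "qvel": joint speeds; "tau": joint torques, N m; "tcp_pos": TCP position; "orientation": TCP orientation; "wrist_force": force on the tool from outside, world axes, zero at the start; "ft_torque": the same for the moment, N m; "finger_gap": finger opening in m.
Only numpy, scipy, OpenCV 4.12 (cv2) and the standard library are available. Lean on these libraries where they do the work, as an engineer would, in place of code of your own. Each camera call takes 0.05 s, during which the arm holds its last target. There are 200 camera calls.

## Working session

There is one attempt and no reset: what is moved stays moved. The work goes in short steps, Python scripts to look and compute and a tool call to move; the robot and the scene stay as the last step left them, time stands still between calls to the robot, and variables do not carry over. Pictures are saved under pics/ and viewed, about 12 in all and at most 16, crops included, and the job is handed in when it is done.

Besides the shell and the picture viewer there is one more tool, called after "Emit:" as a command line: name --argument value ..., lists and objects as JSON in quotes. servo_tool: Moves the arm, as the interface text tells. Its arguments: {"type":"object","properties":{"deltas":{"type":"array"},"newtons":{"type":"number"}},"required":["deltas"]}

```bash
mkdir -p pics; ls
python3 - <<'E'
from workcell import env, read_camera, job, cut_out
import cv2,numpy as np
np.set_printoptions(precision=4,suppress=True)
print(env.get_state())
for n in ["top","side"]:
    r=read_camera(n); cv2.imwrite(f"pics/{n}0.png",r["img"][:,:,::-1]); print(n,r["intrinsics"],r["extrinsics"])
    for t in ["core","capacitor","heatsink","rack","side_tray","jig","jar","relay"]:
        for d in cut_out(t,n)[:2]: print(t,round(d["confidence"],2),d["extent"],d["region"].sum())
E
```

```text
pics
{'clock': 0.0, 'joint_pos': array([-1.2646,  0.314 ,  0.045 ,  1.3036,  0.    ,  1.4312]), 'qvel': array([-0.001 , -0.0013,  0.0008, -0.0022, -0.0022,  0.0011]), 'tau': array([  0.0002, -48.0624,  29.8537,   0.0192,  -0.    ,  -0.    ]), 'tcp_pos': array([ 0.2478, -0.5184,  0.303 ]), 'orientation': array([-0.0009,  0.9753,  0.2211, -0.0001]), 'wrist_force': array([ 0.2654, -0.9641, -0.6498]), 'ft_torque': array([0.0298, 0.0106, 0.012 ]), 'finger_gap': 0.08560669812125556}
top [[577.0244   0.     313.8465]
 [  0.     577.0244 246.3488]
 [  0.       0.       1.    ]] [[ 0.0008 -0.9933  0.1154  0.3906]
 [-1.     -0.0005  0.0032  0.0045]
 [-0.0031 -0.1154 -0.9933  1.1904]
 [ 0.      0.      0.      1.    ]]
core 0.55 [299.0, 202.2, 321.3, 230.3] 380
capacitor 0.94 [275.5, 223.6, 305.8, 254.1] 655
heatsink 0.85 [312.9, 226.4, 348.0, 251.3] 655
rack 0.57 [249.1, 189.1, 370.0, 268.5] 6423
side_tray 0.58 [112.1, 236.5, 216.0, 317.9] 6923
jig 0.71 [436.6, 243.8, 496.0, 305.6] 2464
jar 0.71 [347.7, 200.0, 365.0, 217.1] 188
jar 0.31 [255.2, 203.7, 268.6, 217.0] 193
relay 0.73 [275.1, 224.4, 306.9, 252.3] 607
relay 0.71 [255.4, 206.8, 270.5, 220.1] 167
side [[517.3353   0.     317.9056]
 [  0.     517.3353 244.5805]
 [  0.       0.       1.    ]] [[-0.9993 -0.0179  0.0327  0.5123]
 [-0.0372  0.5299 -0.8472  0.7546]
 [-0.0021 -0.8479 -0.5302  0.5148]
 [ 0.      0.      0.      1.    ]]
core 0.6 [268.5, 249.7, 300.6, 278.1] 668
core 0.23 [275.0, 218.7, 288.9, 243.2] 319
capacitor 0.84 [301.1, 220.8, 334.6, 293.7] 2008
capacitor 0.58 [325.6, 175.2, 379.8, 202.1] 994
heatsink 0.71 [303.0, 198.3, 333.6, 228.3] 656
heatsink 0.29 [270.7, 246.2, 301.8, 276.3] 677
rack 0.72 [253.4, 230.1, 348.9, 314.3] 4697
side_tray 0.7 [305.7, 345.4, 446.0, 478.2] 15702
jig 0.72 [299.4, 221.8, 336.3, 292.6] 2027
jig 0.58 [326.6, 176.9, 383.5, 205.3] 1042
jar 0.55 [274.8, 218.5, 288.5, 244.2] 318
relay 0.96 [265.4, 281.7, 285.2, 309.2] 392
```

Run:
```python
import cv2
t=cv2.imread("pics/top0.png"); s=cv2.imread("pics/side0.png")
cv2.imwrite("pics/top0c.png",cv2.resize(t[180:330,100:520],None,fx=1.9,fy=1.9,interpolation=cv2.INTER_CUBIC))
```

```text
(no output)
```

View pics/top0c.png

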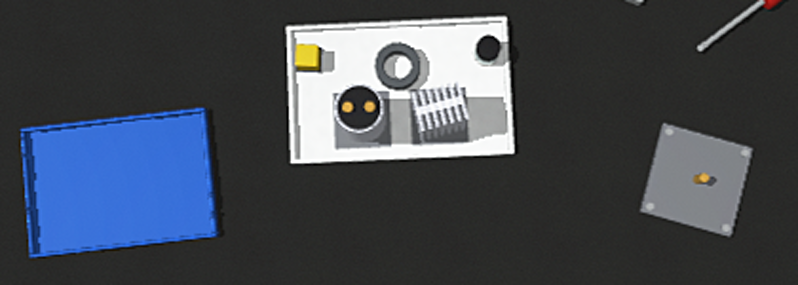

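View pics/side0.png

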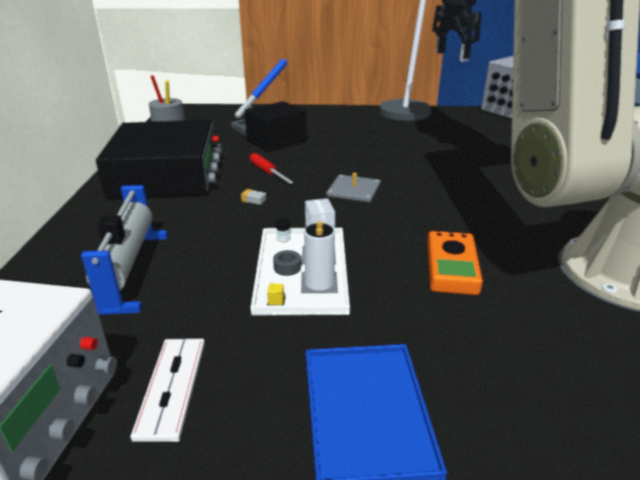

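The top view shows the capacitor at crop (358,108), heatsink (440,112), core (399,66), relay top-left and jar top-right. The side tray is on the left (+y) and the jig, with its post at (704,178), is on the right. The side view agrees. Next I'll localise by colour masks and calibration.

```bash
cat > h.py <<'E'
from workcell import env, read_camera, job, cut_out
import cv2,numpy as np
from scipy.spatial.transform import Rotation as R
np.set_printoptions(precision=4,suppress=True)
def pose(s):
    q=s["orientation"]; M=np.eye(4); M[:3,:3]=R.from_quat([q[1],q[2],q[3],q[0]]).as_matrix(); M[:3,3]=s["tcp_pos"]; return M
def shot(n,f=None):
    s=env.get_state(); r=read_camera(n)
    r["T"]=r["extrinsics"] if n!="wrist" else pose(s)@r["hand_eye"]
    if f: cv2.imwrite(f,r["img"][:,:,::-1])
    return r
def hit(r,uv,z):
    uv=np.atleast_2d(np.array(uv,float)); T=r["T"]
    d=np.c_[uv,np.ones(len(uv))]@np.linalg.inv(r["intrinsics"]).T@T[:3,:3].T; o=T[:3,3]
    return (o+d*((z-o[2])/d[:,2])[:,None])[:,:2]
def proj(r,p):
    T=np.linalg.inv(r["T"]); c=np.atleast_2d(p)@T[:3,:3].T+T[:3,3]; c=c@r["intrinsics"].T; return c[:,:2]/c[:,2:]
def tool():
    s=env.get_state(); M=pose(s); print("t",round(s["clock"],2),"tcp",s["tcp_pos"]*1e3,"yaw of jaw y",np.arctan2(M[1,1],M[0,1]),"gap",round(s["finger_gap"]*1e3,1),"F",s["wrist_force"],"q6",s["joint_pos"][5])
E
python3 - <<'E'
from h import *
r=shot("top"); im=r["img"].astype(int); hsv=cv2.cvtColor(r["img"],cv2.COLOR_RGB2HSV)
def rect(m,z,name):
    m=cv2.morphologyEx(m.astype(np.uint8),cv2.MORPH_OPEN,np.ones((3,3)))
    n,l,st,_=cv2.connectedComponentsWithStats(m); k=1+np.argmax(st[1:,4])
    pts=np.argwhere(l==k)[:,::-1]; w=hit(r,pts,z).astype(np.float32)*1000
    b=cv2.minAreaRect(w); print(name,b); print(cv2.boxPoints(b))
B=np.zeros(hsv.shape[:2],bool)
def win(x0,y0,x1,y1):
    b=B.copy(); b[y0:y1,x0:x1]=1; return b
rect((hsv[...,0]>100)&(hsv[...,0]<125)&(hsv[...,1]>120)&(hsv[...,2]>50)&win(100,225,225,330),.014,"tray")
rect((hsv[...,2]>200)&(hsv[...,1]<40)&win(240,180,380,275),.014,"rack(rim z)")
rect((hsv[...,2]>90)&win(430,240,500,312),.01,"jig")
c=lambda x,y:(100+(x+.5)/1.9-.5,180+(y+.5)/1.9-.5)
print("post",hit(r,[c(705,177)],.04),"termin",hit(r,[c(347,107),c(370,106)],.108).mean(0))
print("disc",hit(r,[c(358.5,108)],.1),"core top",hit(r,[c(399,66)],.028),"hs top",hit(r,[c(440,112)],.104))
print("jar",hit(r,[c(488,48)],.044),"relay",hit(r,[c(307,56)],.036))
E
```

```text
tray ((467.96270751953125, 318.1865234375), (141.42115783691406, 203.994140625), 6.612809658050537)
[[385.9767 411.362 ]
 [409.4685 208.7251]
 [549.9487 225.011 ]
 [526.4569 427.648 ]]
rack(rim z) ((565.0419311523438, 12.036643981933594), (144.1347198486328, 230.8257598876953), 2.6428029537200928)
[[ 487.7296  124.0038]
 [ 498.3728 -106.5765]
 [ 642.3542  -99.9305]
 [ 631.7111  130.6497]]
jig ((470.7213134765625, -303.2169494628906), (99.89482116699219, 99.22749328613281), 74.15342712402344)
[[ 409.3543 -337.7185]
 [ 504.8108 -364.8138]
 [ 532.0883 -268.7154]
 [ 436.6318 -241.6201]]
post [[ 0.471  -0.3049]] termin [0.5364 0.0561]
disc [[0.536  0.0565]] core top [[0.5911 0.0167]] hs top [[ 0.5314 -0.0252]]
jar [[ 0.6077 -0.0779]] relay [[0.6005 0.1149]]
```

Emit:
servo_tool --deltas '[{"dx":18,"dy":33,"rz":0.073,"fingers":-1},{"dx":18,"dy":33,"rz":0.073},{"dx":18,"dy":33,"rz":0.073},{"dx":18,"dy":33,"rz":0.073},{"dx":18,"dy":33,"rz":0.073},{"dx":18,"dy":33,"rz":0.073},{"dx":18,"dy":33,"rz":0.073},{"dx":18,"dy":33,"rz":0.073}]'

```text
invalid input at $.deltas[0]: expected keys dx, dy, dz, rx, ry, rz, fingers
```

Emit:
servo_tool --deltas '[{"dx":18,"dy":33,"rz":0.073},{"dx":18,"dy":33,"rz":0.073},{"dx":18,"dy":33,"rz":0.073},{"dx":18,"dy":33,"rz":0.073},{"dx":18,"dy":33,"rz":0.073},{"dx":18,"dy":33,"rz":0.073},{"dx":18,"dy":33,"rz":0.073},{"rz":0.073}]'

```text
invalid input at $.deltas[0]: expected keys dx, dy, dz, rx, ry, rz, fingers
```

Run:
```python
from h import *
tool(); r=shot("wrist","pics/w1.png"); print(r["hand_eye"],r["intrinsics"][0],r["T"])
for t in ["core","capacitor","heatsink"]:
    for d in cut_out(t,"wrist")[:2]: print(t,round(d["confidence"],2),d["extent"],d["region"].sum())
```

```text
t 0.95 tcp [ 247.9267 -518.8493  303.9266] yaw of jaw y -1.1249775541661886 gap 85.3 F [-0.3741 -0.4877  0.2821] q6 1.431173409530535
[[-0.0002 -0.9631 -0.2693  0.0676]
 [ 1.     -0.0001 -0.0002  0.0002]
 [ 0.0001 -0.2693  0.9631 -0.0696]
 [ 0.      0.      0.      1.    ]] [422.5113   0.     316.3772] [[ 0.431  -0.869  -0.243   0.309 ]
 [-0.9023 -0.4151 -0.1161 -0.4899]
 [-0.      0.2693 -0.9631  0.3735]
 [ 0.      0.      0.      1.    ]]
```

View pics/w1.png

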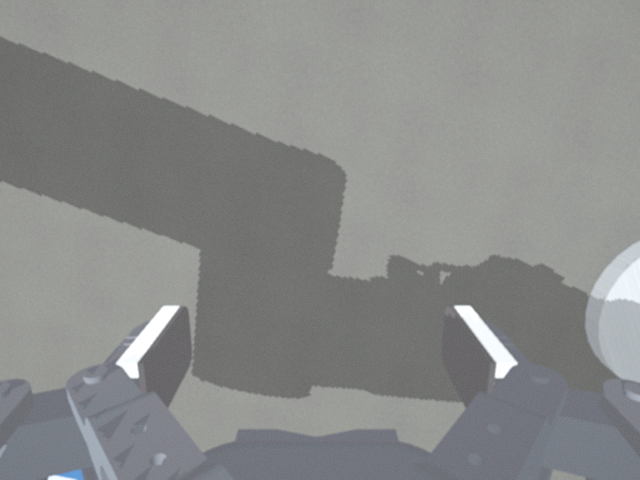

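That view shows only bare table, because the move was refused: every key must be given in each row.

Emit:
servo_tool --deltas '[{"dx":18,"dy":33,"dz":3,"rx":0,"ry":0,"rz":0.073,"fingers":-1},{"dx":18,"dy":33,"dz":3,"rx":0,"ry":0,"rz":0.073,"fingers":-1},{"dx":18,"dy":33,"dz":3,"rx":0,"ry":0,"rz":0.073,"fingers":-1},{"dx":18,"dy":33,"dz":3,"rx":0,"ry":0,"rz":0.073,"fingers":-1},{"dx":18,"dy":33,"dz":3,"rx":0,"ry":0,"rz":0.073,"fingers":-1},{"dx":18,"dy":33,"dz":0,"rx":0,"ry":0,"rz":0.073,"fingers":-1},{"dx":18,"dy":33,"dz":0,"rx":0,"ry":0,"rz":0.073,"fingers":-1},{"dx":18,"dy":33,"dz":0,"rx":0,"ry":0,"rz":0.073,"fingers":-1}]'

```text
clock: 1.95
tcp_pos: [0.3924, -0.2535, 0.3191]
orientation: [0.0, 0.87, 0.494, 0.0]
wrist_force: [0.5, 0.5, 0.3]
finger_gap: 0.0855
```

Emit:
servo_tool --deltas '[{"dx":18,"dy":33,"dz":0,"rx":0,"ry":0,"rz":0.073,"fingers":-1},{"dx":18,"dy":33,"dz":0,"rx":0,"ry":0,"rz":0.073,"fingers":-1},{"dx":18,"dy":33,"dz":0,"rx":0,"ry":0,"rz":0.073,"fingers":-1},{"dx":18,"dy":33,"dz":0,"rx":0,"ry":0,"rz":0.073,"fingers":-1},{"dx":18,"dy":33,"dz":0,"rx":0,"ry":0,"rz":0.073,"fingers":-1},{"dx":18,"dy":33,"dz":0,"rx":0,"ry":0,"rz":0.073,"fingers":-1},{"dx":18,"dy":33,"dz":0,"rx":0,"ry":0,"rz":0.073,"fingers":-1},{"dx":0,"dy":0,"dz":0,"rx":0,"ry":0,"rz":0.073,"fingers":-1}]'

```text
clock: 2.75
tcp_pos: [0.5194, -0.0204, 0.3188]
orientation: [0.0, 0.689, 0.725, 0.001]
wrist_force: [-0.9, -0.7, 0.5]
finger_gap: 0.0853
```

Run:
```python
from h import *
read_camera("top");read_camera("top")
tool(); r=shot("wrist","pics/w2.png")
for t in ["core","capacitor","heatsink"]:
    for d in cut_out(t,"wrist")[:2]: print(t,round(d["confidence"],2),d["extent"],d["region"].sum())
np.save("w2T.npy",r["T"]); np.save("K.npy",r["intrinsics"])
```

```text
t 2.85 tcp [518.2319 -22.704  318.7683] yaw of jaw y 0.045643959962222855 gap 85.6 F [ 0.0436 -0.2719  0.5693] q6 1.3265879393236648
capacitor 0.77 [314.5, 67.2, 388.3, 148.9] 4905
heatsink 0.92 [312.5, 174.7, 384.6, 266.1] 4655
```

View pics/w2.png

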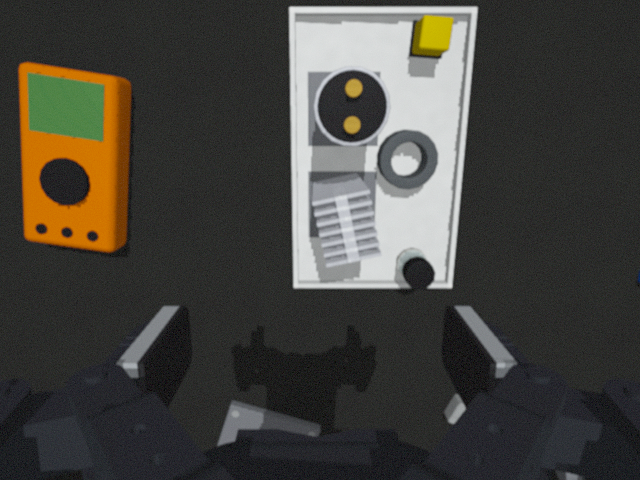

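The wrist view shows the capacitor top centred at (352,106), heatsink top at about (347,228), core top at about (408,158), relay at (433,34) and jar at (417,270).

Run:
```python
from h import *
r=dict(T=np.load("w2T.npy"),intrinsics=np.load("K.npy"))
print("cap",hit(r,[(352.5,106)],.104),"term",hit(r,[(354,88),(352,125)],.112).mean(0))
print("core",hit(r,[(408,157)],.028))
print("pads",hit(r,[(309,72),(308,146),(311,172),(311,236)],.004))
print("rack corners",hit(r,[(289,7),(477,8),(452,288),(294,288)],.014))
c=cv2.resize(cv2.imread("pics/w2.png")[160:280,290:450],None,fx=5,fy=5,interpolation=cv2.INTER_CUBIC); cv2.imwrite("pics/w2c.png",c)
```

```text
cap [[0.5373 0.0558]] term [0.537 0.055]
core [[0.5927 0.02  ]]
pads [[ 0.5064  0.0854]
 [ 0.508   0.0239]
 [ 0.5117  0.0011]
 [ 0.5142 -0.0588]]
rack corners [[ 0.4887  0.132 ]
 [ 0.6385  0.1381]
 [ 0.6501 -0.1011]
 [ 0.5002 -0.1079]]
```

View pics/w2c.png

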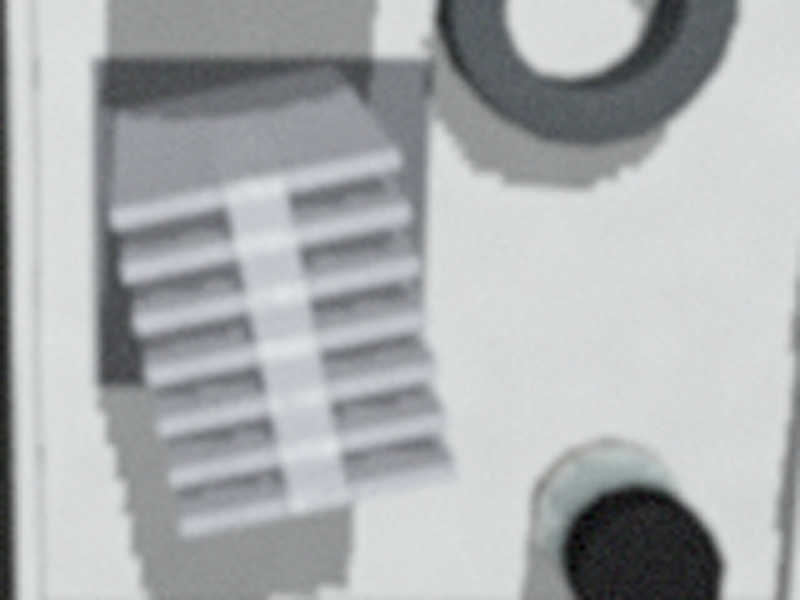

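Run:
```python
from h import *
r=dict(T=np.load("w2T.npy"),intrinsics=np.load("K.npy"))
c=np.array([(110,218),(402,158),(455,472),(181,532)])
w=hit(r,(c+.5)/5-.5+[290,160],.104); print(w,w.mean(0))
for a,b in ((0,1),(3,2),(0,3),(1,2)): d=w[b]-w[a]; print(np.hypot(*d),np.arctan2(d[1],d[0]))
```

```text
[[ 0.5138 -0.0086]
 [ 0.5529  0.0014]
 [ 0.5639 -0.0427]
 [ 0.5258 -0.0534]] [ 0.5391 -0.0258]
0.04040305027029389 0.25084940905536374
0.0396144925161184 0.2733973231495677
0.04633986001900866 -1.3087356437078075
0.045444656388182354 -1.326088701825929
```

Emit:
servo_tool --deltas '[{"dx":10,"dy":39,"dz":0,"rx":0,"ry":0,"rz":0,"fingers":-1},{"dx":9,"dy":39,"dz":0,"rx":0,"ry":0,"rz":0,"fingers":-1},{"dx":0,"dy":0,"dz":-30,"rx":0,"ry":0,"rz":0,"fingers":-1},{"dx":0,"dy":0,"dz":-40,"rx":0,"ry":0,"rz":0,"fingers":-1},{"dx":0,"dy":0,"dz":-40,"rx":0,"ry":0,"rz":0,"fingers":-1},{"dx":0,"dy":0,"dz":-30,"rx":0,"ry":0,"rz":0,"fingers":-1},{"dx":0,"dy":0,"dz":-20,"rx":0,"ry":0,"rz":0,"fingers":-1},{"dx":0,"dy":0,"dz":0,"rx":0,"ry":0,"rz":0,"fingers":-1}]'

```text
clock: 3.85
tcp_pos: [0.5347, 0.0533, 0.156]
orientation: [-0.002, 0.693, 0.721, -0.002]
wrist_force: [-1.6, -0.0, 0.8]
finger_gap: 0.0855
```

Run:
```python
from h import *
tool(); r=shot("wrist","pics/w3.png")
print(proj(r,[(.537,.055,.104)]))
```

```text
t 3.85 tcp [534.6717  53.3398 156.0273] yaw of jaw y 0.04059842950514444 gap 85.5 F [-1.6361 -0.0312  0.7825] q6 1.4801897523043352
[[326.0965 337.0008]]
```

View pics/w3.png

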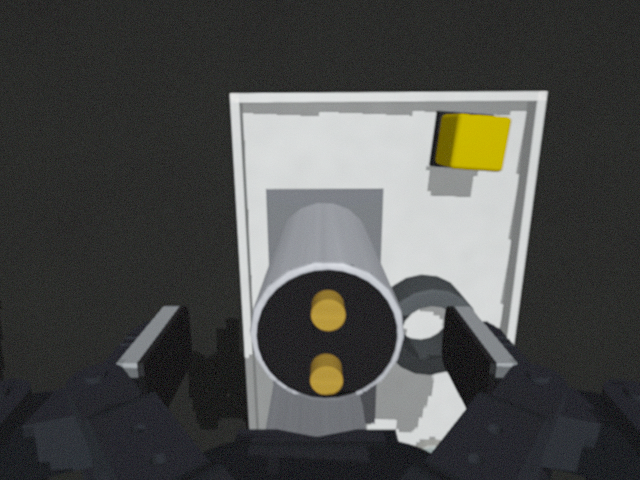

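The capacitor is centred between the open fingers, with its disc centre at (328,330) against a predicted (326,337), which is about 2 mm further in +y. I'll correct for that, descend and grip.

Emit:
servo_tool --deltas '[{"dx":3,"dy":3,"dz":-12,"rx":0,"ry":0,"rz":0,"fingers":-1},{"dx":0,"dy":0,"dz":-12,"rx":0,"ry":0,"rz":0,"fingers":-1},{"dx":0,"dy":0,"dz":-10,"rx":0,"ry":0,"rz":0,"fingers":-1},{"dx":0,"dy":0,"dz":0,"rx":0,"ry":0,"rz":0,"fingers":0},{"dx":0,"dy":0,"dz":0,"rx":0,"ry":0,"rz":0,"fingers":1},{"dx":0,"dy":0,"dz":0,"rx":0,"ry":0,"rz":0,"fingers":1},{"dx":0,"dy":0,"dz":0,"rx":0,"ry":0,"rz":0,"fingers":1},{"dx":0,"dy":0,"dz":0,"rx":0,"ry":0,"rz":0,"fingers":1}]' --newtons 40

```text
clock: 4.7
tcp_pos: [0.5397, 0.0572, 0.1252]
orientation: [-0.0, 0.692, 0.722, -0.0]
wrist_force: [-2.3, -0.1, 1.2]
finger_gap: 0.0492
```

```bash
python3 -c "
from h import *
tool()"
```

```text
t 4.7 tcp [539.6806  57.1986 125.2439] yaw of jaw y 0.04308001841800037 gap 49.2 F [-2.3172 -0.0944  1.2383] q6 1.4853796883587969
```

Emit:
servo_tool --deltas '[{"dx":0,"dy":0,"dz":10,"rx":0,"ry":0,"rz":0,"fingers":1},{"dx":0,"dy":0,"dz":20,"rx":0,"ry":0,"rz":0,"fingers":1},{"dx":0,"dy":0,"dz":20,"rx":0,"ry":0,"rz":0,"fingers":1},{"dx":-4,"dy":14,"dz":0,"rx":0,"ry":0,"rz":0.01,"fingers":1},{"dx":-7,"dy":28,"dz":0,"rx":0,"ry":0,"rz":0.01,"fingers":1},{"dx":-8,"dy":32,"dz":0,"rx":0,"ry":0,"rz":0.01,"fingers":1},{"dx":-8,"dy":32,"dz":0,"rx":0,"ry":0,"rz":0.01,"fingers":1},{"dx":-8,"dy":32,"dz":0,"rx":0,"ry":0,"rz":0.01,"fingers":1}]' --newtons 50

```text
clock: 5.5
tcp_pos: [0.5038, 0.1969, 0.1743]
orientation: [-0.0, 0.673, 0.739, -0.0]
wrist_force: [0.6, 0.5, -4.3]
finger_gap: 0.0491
```

Emit:
servo_tool --deltas '[{"dx":-8,"dy":32,"dz":0,"rx":0,"ry":0,"rz":0.01,"fingers":1},{"dx":-8,"dy":32,"dz":0,"rx":0,"ry":0,"rz":0.01,"fingers":1},{"dx":-8,"dy":32,"dz":0,"rx":0,"ry":0,"rz":0,"fingers":1},{"dx":-7,"dy":28,"dz":0,"rx":0,"ry":0,"rz":0,"fingers":1},{"dx":-6,"dy":24,"dz":0,"rx":0,"ry":0,"rz":0,"fingers":1},{"dx":-4,"dy":14,"dz":0,"rx":0,"ry":0,"rz":0,"fingers":1},{"dx":0,"dy":0,"dz":0,"rx":0,"ry":0,"rz":0,"fingers":1},{"dx":0,"dy":0,"dz":0,"rx":0,"ry":0,"rz":0,"fingers":1}]'

```text
clock: 6.3
tcp_pos: [0.4635, 0.357, 0.1744]
orientation: [0.0, 0.666, 0.746, -0.001]
wrist_force: [0.3, 0.9, -4.7]
finger_gap: 0.0493
```

Run:
```python
from h import *
tool(); r=shot("side","pics/s1.png")
cv2.imwrite("pics/s1c.png",r["img"][150:480,200:640,::-1])
```

```text
t 6.3 tcp [463.4963 356.9997 174.4278] yaw of jaw y 0.11369194619248678 gap 49.3 F [ 0.3189  0.8899 -4.6935] q6 1.9764894034636338
```

View pics/s1c.png

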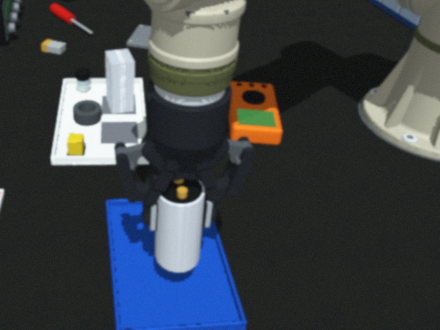

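The capacitor hangs upright above the tray. I'll lower it.

Emit:
servo_tool --deltas '[{"dx":0,"dy":6,"dz":-15,"rx":0,"ry":0,"rz":0,"fingers":1},{"dx":0,"dy":0,"dz":-15,"rx":0,"ry":0,"rz":0,"fingers":1},{"dx":0,"dy":0,"dz":-10,"rx":0,"ry":0,"rz":0,"fingers":1},{"dx":0,"dy":0,"dz":-5,"rx":0,"ry":0,"rz":0,"fingers":1},{"dx":0,"dy":0,"dz":-2,"rx":0,"ry":0,"rz":0,"fingers":1},{"dx":0,"dy":0,"dz":-1,"rx":0,"ry":0,"rz":0,"fingers":1},{"dx":0,"dy":0,"dz":0,"rx":0,"ry":0,"rz":0,"fingers":1}]'

```text
clock: 7.05
tcp_pos: [0.4643, 0.3632, 0.1273]
orientation: [0.0, 0.666, 0.746, 0.0]
wrist_force: [-0.9, -0.0, -3.3]
finger_gap: 0.0491
```

Emit:
servo_tool --deltas '[{"dx":0,"dy":0,"dz":-1,"rx":0,"ry":0,"rz":0,"fingers":1},{"dx":0,"dy":0,"dz":-1,"rx":0,"ry":0,"rz":0,"fingers":1},{"dx":0,"dy":0,"dz":0,"rx":0,"ry":0,"rz":0,"fingers":1}]'

```text
clock: 7.35
tcp_pos: [0.4642, 0.3634, 0.1253]
orientation: [0.0, 0.666, 0.746, 0.0]
wrist_force: [-0.0, -0.1, -2.2]
finger_gap: 0.0489
```

Emit:
servo_tool --deltas '[{"dx":0,"dy":0,"dz":-1,"rx":0,"ry":0,"rz":0,"fingers":1},{"dx":0,"dy":0,"dz":0,"rx":0,"ry":0,"rz":0,"fingers":0.2},{"dx":0,"dy":0,"dz":0,"rx":0,"ry":0,"rz":0,"fingers":-1},{"dx":0,"dy":0,"dz":0,"rx":0,"ry":0,"rz":0,"fingers":-1},{"dx":0,"dy":0,"dz":0,"rx":0,"ry":0,"rz":0,"fingers":-1},{"dx":0,"dy":0,"dz":20,"rx":0,"ry":0,"rz":0,"fingers":-1},{"dx":0,"dy":0,"dz":40,"rx":0,"ry":0,"rz":0,"fingers":-1},{"dx":0,"dy":0,"dz":40,"rx":0,"ry":0,"rz":0,"fingers":-1}]'

```text
clock: 8.15
tcp_pos: [0.4634, 0.3628, 0.2241]
orientation: [-0.0, 0.666, 0.746, -0.001]
wrist_force: [0.8, 0.4, -0.4]
finger_gap: 0.0853
```

Emit:
servo_tool --deltas '[{"dx":4,"dy":-20,"dz":0,"rx":0,"ry":0,"rz":0.02,"fingers":-1},{"dx":8,"dy":-40,"dz":0,"rx":0,"ry":0,"rz":0.02,"fingers":-1},{"dx":8,"dy":-40,"dz":0,"rx":0,"ry":0,"rz":0.02,"fingers":-1},{"dx":8,"dy":-40,"dz":0,"rx":0,"ry":0,"rz":0.02,"fingers":-1},{"dx":8,"dy":-40,"dz":0,"rx":0,"ry":0,"rz":0.02,"fingers":-1},{"dx":8,"dy":-40,"dz":0,"rx":0,"ry":0,"rz":0.02,"fingers":-1},{"dx":8,"dy":-40,"dz":0,"rx":0,"ry":0,"rz":0.02,"fingers":-1},{"dx":8,"dy":-40,"dz":0,"rx":0,"ry":0,"rz":0,"fingers":-1}]'

```text
clock: 8.95
tcp_pos: [0.5241, 0.0615, 0.224]
orientation: [0.0, 0.612, 0.791, 0.0]
wrist_force: [0.6, -0.1, 0.6]
finger_gap: 0.0855
```

Emit:
servo_tool --deltas '[{"dx":8,"dy":-40,"dz":0,"rx":0,"ry":0,"rz":0,"fingers":-1},{"dx":8,"dy":-35,"dz":0,"rx":0,"ry":0,"rz":0,"fingers":-1},{"dx":1,"dy":-13,"dz":-20,"rx":0,"ry":0,"rz":0,"fingers":-1},{"dx":0,"dy":0,"dz":-25,"rx":0,"ry":0,"rz":0,"fingers":-1},{"dx":0,"dy":0,"dz":-15,"rx":0,"ry":0,"rz":0,"fingers":-1},{"dx":0,"dy":0,"dz":0,"rx":0,"ry":0,"rz":0,"fingers":-1}]'

```text
clock: 9.55
tcp_pos: [0.5393, -0.0249, 0.1616]
orientation: [-0.002, 0.613, 0.79, -0.001]
wrist_force: [-0.8, 0.4, 0.4]
finger_gap: 0.0852
```

Run:
```python
from h import *
tool(); r=shot("wrist","pics/w4.png")
c,s=np.cos(.257),np.sin(.257)
P=[(.539+c*x-s*y,-.026+s*x+c*y,.104) for x,y in ((-.02,.024),(.02,.024),(.02,-.024),(-.02,-.024))]
print(proj(r,P)); np.save("w4T.npy",r["T"])
```

```text
t 9.55 tcp [539.3481 -24.9078 161.5543] yaw of jaw y 0.2522979218942015 gap 85.2 F [-0.7949  0.4284  0.4038] q6 1.123621506787657
[[253.5853 268.3355]
 [379.1988 267.9564]
 [374.4075 398.2791]
 [259.7049 398.4163]]
```

View pics/w4.png

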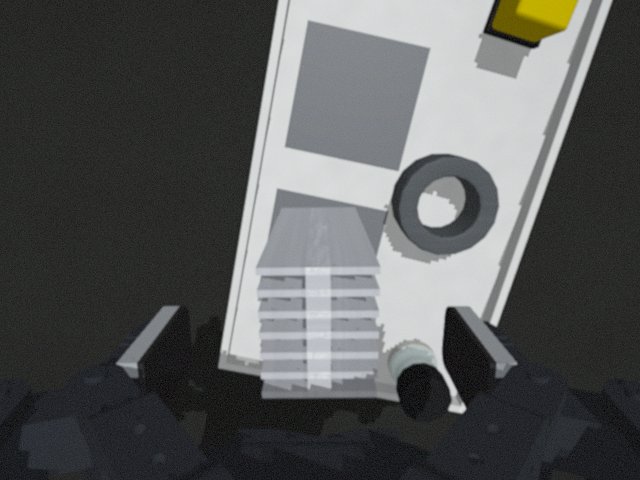

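The heatsink's top edges line up with the prediction (near edge (257,270)–(380,268)), squared with the jaws. I'll descend and grip.

Emit:
servo_tool --deltas '[{"dx":1,"dy":-1,"dz":-15,"rx":0,"ry":0,"rz":0,"fingers":-1},{"dx":0,"dy":0,"dz":-15,"rx":0,"ry":0,"rz":0,"fingers":-1},{"dx":0,"dy":0,"dz":-8,"rx":0,"ry":0,"rz":0,"fingers":-1},{"dx":0,"dy":0,"dz":0,"rx":0,"ry":0,"rz":0,"fingers":0},{"dx":0,"dy":0,"dz":0,"rx":0,"ry":0,"rz":0,"fingers":1},{"dx":0,"dy":0,"dz":0,"rx":0,"ry":0,"rz":0,"fingers":1},{"dx":0,"dy":0,"dz":0,"rx":0,"ry":0,"rz":0,"fingers":1},{"dx":0,"dy":0,"dz":0,"rx":0,"ry":0,"rz":0,"fingers":1}]' --newtons 50

```text
clock: 10.4
tcp_pos: [0.5424, -0.026, 0.1269]
orientation: [0.001, 0.612, 0.791, 0.0]
wrist_force: [-1.3, -0.2, 5.5]
finger_gap: 0.0395
```

Emit:
servo_tool --deltas '[{"dx":0,"dy":0,"dz":0,"rx":0,"ry":0,"rz":0,"fingers":1},{"dx":0,"dy":0,"dz":0,"rx":0,"ry":0,"rz":0,"fingers":1}]'

```text
clock: 10.6
tcp_pos: [0.5424, -0.026, 0.1269]
orientation: [0.001, 0.612, 0.791, 0.0]
wrist_force: [-1.0, -0.0, 6.1]
finger_gap: 0.0394
```

Emit:
servo_tool --deltas '[{"dx":0,"dy":0,"dz":10,"rx":0,"ry":0,"rz":0,"fingers":1},{"dx":0,"dy":0,"dz":20,"rx":0,"ry":0,"rz":0,"fingers":1},{"dx":0,"dy":0,"dz":20,"rx":0,"ry":0,"rz":0,"fingers":1},{"dx":-4,"dy":15,"dz":0,"rx":0,"ry":0,"rz":-0.02,"fingers":1},{"dx":-7,"dy":30,"dz":0,"rx":0,"ry":0,"rz":-0.02,"fingers":1},{"dx":-8,"dy":35,"dz":0,"rx":0,"ry":0,"rz":-0.02,"fingers":1},{"dx":-8,"dy":35,"dz":0,"rx":0,"ry":0,"rz":-0.02,"fingers":1},{"dx":-8,"dy":35,"dz":0,"rx":0,"ry":0,"rz":-0.02,"fingers":1}]'

```text
clock: 11.4
tcp_pos: [0.5062, 0.1253, 0.176]
orientation: [-0.0, 0.651, 0.759, -0.0]
wrist_force: [-0.1, 0.3, -2.4]
finger_gap: 0.0398
```

Emit:
servo_tool --deltas '[{"dx":-8,"dy":35,"dz":0,"rx":0,"ry":0,"rz":-0.02,"fingers":1},{"dx":-8,"dy":35,"dz":0,"rx":0,"ry":0,"rz":-0.02,"fingers":1},{"dx":-8,"dy":35,"dz":0,"rx":0,"ry":0,"rz":0,"fingers":1},{"dx":-7,"dy":30,"dz":0,"rx":0,"ry":0,"rz":0,"fingers":1},{"dx":-3,"dy":14,"dz":0,"rx":0,"ry":0,"rz":0,"fingers":1},{"dx":0,"dy":0,"dz":-10,"rx":0,"ry":0,"rz":0,"fingers":1},{"dx":0,"dy":0,"dz":-10,"rx":0,"ry":0,"rz":0,"fingers":1},{"dx":0,"dy":0,"dz":0,"rx":0,"ry":0,"rz":0,"fingers":1}]'

```text
clock: 12.2
tcp_pos: [0.4719, 0.2716, 0.1537]
orientation: [-0.001, 0.667, 0.745, -0.002]
wrist_force: [-0.9, -0.4, -3.0]
finger_gap: 0.0394
```

Emit:
servo_tool --deltas '[{"dx":0,"dy":0,"dz":-12,"rx":0,"ry":0,"rz":0,"fingers":1},{"dx":0,"dy":0,"dz":-8,"rx":0,"ry":0,"rz":0,"fingers":1},{"dx":0,"dy":0,"dz":-3,"rx":0,"ry":0,"rz":0,"fingers":1},{"dx":0,"dy":0,"dz":-1,"rx":0,"ry":0,"rz":0,"fingers":1},{"dx":0,"dy":0,"dz":-1,"rx":0,"ry":0,"rz":0,"fingers":1},{"dx":0,"dy":0,"dz":0,"rx":0,"ry":0,"rz":0,"fingers":1}]'

```text
clock: 12.8
tcp_pos: [0.4731, 0.2732, 0.1311]
orientation: [0.0, 0.666, 0.746, 0.0]
wrist_force: [-0.2, -0.5, -3.3]
finger_gap: 0.0396
```

Emit:
servo_tool --deltas '[{"dx":0,"dy":0,"dz":-2,"rx":0,"ry":0,"rz":0,"fingers":1},{"dx":0,"dy":0,"dz":-1,"rx":0,"ry":0,"rz":0,"fingers":1},{"dx":0,"dy":0,"dz":-1,"rx":0,"ry":0,"rz":0,"fingers":1},{"dx":0,"dy":0,"dz":0,"rx":0,"ry":0,"rz":0,"fingers":1}]'

```text
clock: 13.2
tcp_pos: [0.473, 0.2732, 0.127]
orientation: [0.0, 0.666, 0.746, 0.0]
wrist_force: [0.4, 0.7, -2.0]
finger_gap: 0.0396
```

Emit:
servo_tool --deltas '[{"dx":0,"dy":0,"dz":-1,"rx":0,"ry":0,"rz":0,"fingers":1},{"dx":0,"dy":0,"dz":0,"rx":0,"ry":0,"rz":0,"fingers":0.4},{"dx":0,"dy":0,"dz":0,"rx":0,"ry":0,"rz":0,"fingers":-1},{"dx":0,"dy":0,"dz":0,"rx":0,"ry":0,"rz":0,"fingers":-1},{"dx":0,"dy":0,"dz":0,"rx":0,"ry":0,"rz":0,"fingers":-1},{"dx":0,"dy":0,"dz":20,"rx":0,"ry":0,"rz":0,"fingers":-1},{"dx":0,"dy":0,"dz":40,"rx":0,"ry":0,"rz":0,"fingers":-1},{"dx":0,"dy":0,"dz":40,"rx":0,"ry":0,"rz":0,"fingers":-1}]'

```text
clock: 14.0
tcp_pos: [0.4723, 0.2729, 0.2262]
orientation: [-0.0, 0.666, 0.746, -0.001]
wrist_force: [1.0, 0.7, -0.8]
finger_gap: 0.0852
```

Run:
```python
from h import *
r=shot("side","pics/s2.png")
cv2.imwrite("pics/s2c.png",r["img"][150:480,200:640,::-1]); tool()
```

```text
t 14.05 tcp [475.2659 274.1349 233.8337] yaw of jaw y 0.11309369851769421 gap 84.9 F [2.062  0.0193 5.2589] q6 1.834588741897128
```

View pics/s2c.png

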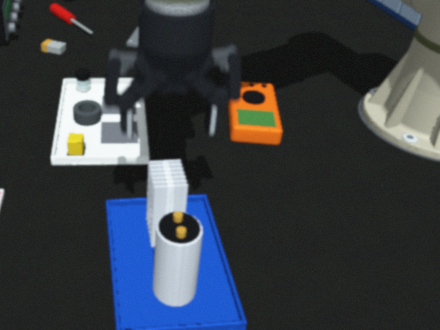

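Both parts stand upright and released in the tray, and the core is unmoved. Next I'll turn the jaws to lie along y and go to the core.

Emit:
servo_tool --deltas '[{"dx":5,"dy":-11,"dz":0,"rx":0,"ry":0,"rz":0.08,"fingers":-1},{"dx":11,"dy":-23,"dz":0,"rx":0,"ry":0,"rz":0.135,"fingers":-1},{"dx":11,"dy":-23,"dz":0,"rx":0,"ry":0,"rz":0.135,"fingers":-1},{"dx":11,"dy":-23,"dz":0,"rx":0,"ry":0,"rz":0.135,"fingers":-1},{"dx":11,"dy":-23,"dz":0,"rx":0,"ry":0,"rz":0.135,"fingers":-1},{"dx":11,"dy":-23,"dz":0,"rx":0,"ry":0,"rz":0.135,"fingers":-1},{"dx":11,"dy":-23,"dz":0,"rx":0,"ry":0,"rz":0.135,"fingers":-1},{"dx":11,"dy":-23,"dz":0,"rx":0,"ry":0,"rz":0.135,"fingers":-1}]'

```text
clock: 14.85
tcp_pos: [0.5554, 0.1002, 0.2257]
orientation: [0.0, 0.212, 0.977, 0.0]
wrist_force: [-0.0, 0.2, -0.1]
finger_gap: 0.0855
```

Emit:
servo_tool --deltas '[{"dx":11,"dy":-23,"dz":-10,"rx":0,"ry":0,"rz":0.135,"fingers":-1},{"dx":11,"dy":-23,"dz":-10,"rx":0,"ry":0,"rz":0.135,"fingers":-1},{"dx":11,"dy":-23,"dz":-20,"rx":0,"ry":0,"rz":0.135,"fingers":-1},{"dx":3,"dy":-12,"dz":-20,"rx":0,"ry":0,"rz":0.074,"fingers":-1},{"dx":0,"dy":0,"dz":0,"rx":0,"ry":0,"rz":0,"fingers":-1}]'

```text
clock: 15.35
tcp_pos: [0.5897, 0.0186, 0.1628]
orientation: [-0.003, -0.022, 1.0, 0.0]
wrist_force: [0.4, 1.5, -0.2]
finger_gap: 0.0852
```

Run:
```python
from h import *
tool(); r=shot("wrist","pics/w5.png"); np.save("w5T.npy",r["T"])
for z in (.004,.028): print(proj(r,[(.593,.02,z),(.593,.045,z),(.593,-.005,z),(.568,.02,z),(.618,.02,z)]))
q=dict(T=np.load("w4T.npy"),intrinsics=r["intrinsics"]); print(hit(q,[(446,201)],.028))
```

```text
t 15.35 tcp [589.7149  18.6431 162.7636] yaw of jaw y 1.6144083155464077 gap 85.2 F [ 0.3505  1.4717 -0.232 ] q6 -0.14795320129292372
[[319.0687 255.0721]
 [363.0932 256.8945]
 [274.9347 253.2451]
 [321.1152 211.7727]
 [317.1315 296.0569]]
[[319.3784 269.0453]
 [368.1101 271.0435]
 [270.5127 267.0417]
 [321.6607 221.4024]
 [317.2308 313.8769]]
[[0.5916 0.0206]]
```

View pics/w5.png

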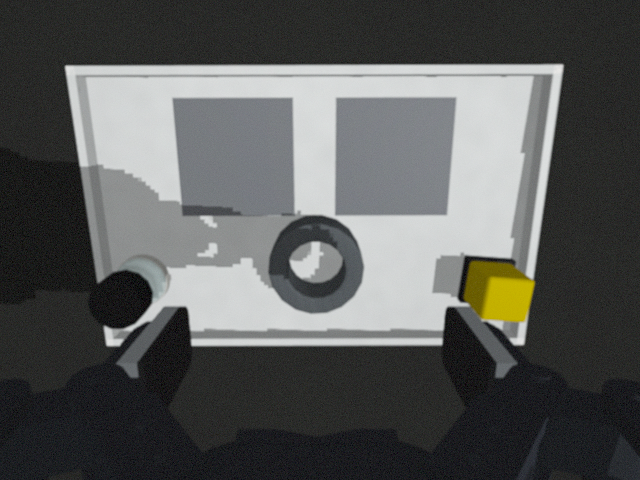

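The core ring is centred at about (316,265), within 1.5 mm of the prediction. The jar and relay are clear of the fingers' footprint.

Emit:
servo_tool --deltas '[{"dx":3,"dy":0,"dz":-30,"rx":0,"ry":0,"rz":0,"fingers":-1},{"dx":0,"dy":0,"dz":-25,"rx":0,"ry":0,"rz":0,"fingers":-1},{"dx":0,"dy":0,"dz":-15,"rx":0,"ry":0,"rz":0,"fingers":-1},{"dx":0,"dy":0,"dz":-8,"rx":0,"ry":0,"rz":0,"fingers":-1},{"dx":0,"dy":0,"dz":-5,"rx":0,"ry":0,"rz":0,"fingers":-1},{"dx":0,"dy":0,"dz":0,"rx":0,"ry":0,"rz":0,"fingers":-1},{"dx":0,"dy":0,"dz":0,"rx":0,"ry":0,"rz":0,"fingers":-1}]'

```text
clock: 16.1
tcp_pos: [0.5946, 0.0204, 0.084]
orientation: [0.001, -0.023, 1.0, -0.0]
wrist_force: [0.3, -0.6, -0.0]
finger_gap: 0.085
```

Emit:
servo_tool --deltas '[{"dx":-1,"dy":-1,"dz":-4,"rx":0,"ry":0,"rz":0,"fingers":-1},{"dx":0,"dy":0,"dz":0,"rx":0,"ry":0,"rz":0,"fingers":0},{"dx":0,"dy":0,"dz":0,"rx":0,"ry":0,"rz":0,"fingers":1},{"dx":0,"dy":0,"dz":0,"rx":0,"ry":0,"rz":0,"fingers":1},{"dx":0,"dy":0,"dz":0,"rx":0,"ry":0,"rz":0,"fingers":1},{"dx":0,"dy":0,"dz":0,"rx":0,"ry":0,"rz":0,"fingers":1},{"dx":0,"dy":0,"dz":0,"rx":0,"ry":0,"rz":0,"fingers":1}]' --newtons 40

```text
clock: 16.8
tcp_pos: [0.5931, 0.019, 0.0795]
orientation: [0.0, -0.023, 1.0, -0.0]
wrist_force: [-0.7, 0.3, 5.5]
finger_gap: 0.0482
```

Emit:
servo_tool --deltas '[{"dx":0,"dy":0,"dz":10,"rx":0,"ry":0,"rz":0,"fingers":1},{"dx":0,"dy":0,"dz":25,"rx":0,"ry":0,"rz":0,"fingers":1},{"dx":0,"dy":0,"dz":25,"rx":0,"ry":0,"rz":0,"fingers":1},{"dx":-6,"dy":-16,"dz":5,"rx":0,"ry":0,"rz":0,"fingers":1},{"dx":-12,"dy":-32,"dz":0,"rx":0,"ry":0,"rz":0,"fingers":1},{"dx":-14,"dy":-38,"dz":0,"rx":0,"ry":0,"rz":0,"fingers":1},{"dx":-14,"dy":-38,"dz":0,"rx":0,"ry":0,"rz":0,"fingers":1},{"dx":-14,"dy":-38,"dz":0,"rx":0,"ry":0,"rz":0,"fingers":1}]'

```text
clock: 17.6
tcp_pos: [0.5313, -0.1445, 0.1432]
orientation: [-0.001, -0.023, 1.0, 0.0]
wrist_force: [0.8, -0.2, -1.5]
finger_gap: 0.0482
```

Emit:
servo_tool --deltas '[{"dx":-14,"dy":-38,"dz":0,"rx":0,"ry":0,"rz":0,"fingers":1},{"dx":-14,"dy":-38,"dz":0,"rx":0,"ry":0,"rz":0,"fingers":1},{"dx":-14,"dy":-34,"dz":0,"rx":0,"ry":0,"rz":0,"fingers":1},{"dx":-10,"dy":-25,"dz":0,"rx":0,"ry":0,"rz":0,"fingers":1},{"dx":-5,"dy":-14,"dz":0,"rx":0,"ry":0,"rz":0,"fingers":1},{"dx":0,"dy":0,"dz":0,"rx":0,"ry":0,"rz":0,"fingers":1},{"dx":0,"dy":0,"dz":0,"rx":0,"ry":0,"rz":0,"fingers":1}]'

```text
clock: 18.3
tcp_pos: [0.4755, -0.2914, 0.1435]
orientation: [-0.0, -0.023, 1.0, 0.001]
wrist_force: [0.6, -0.6, -2.0]
finger_gap: 0.0483
```

Run:
```python
from h import *
tool(); r=shot("wrist","pics/w6.png"); np.save("w6T.npy",r["T"])
print(proj(r,[(.471,-.3035,.04),(.471,-.3035,.01)]))
```

```text
t 18.3 tcp [ 475.5463 -291.4435  143.4705] yaw of jaw y 1.6165652923982128 gap 48.3 F [ 0.5665 -0.6002 -1.9707] q6 -0.7397858600540115
[[289.7455 273.4489]
 [293.295  252.9257]]
```

View pics/w6.png

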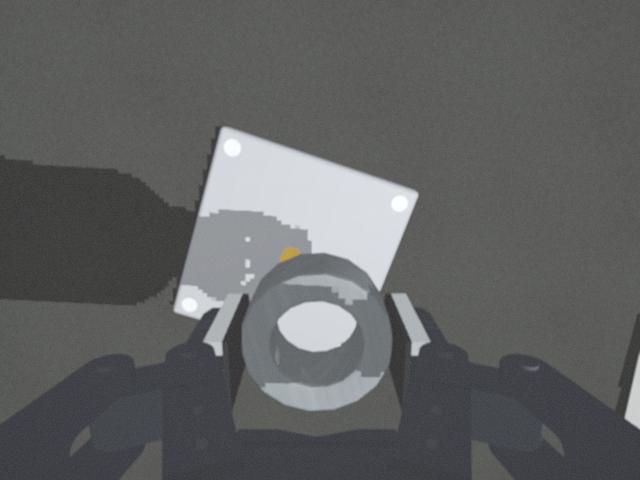

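The core is held level in the jaws, with its centre at about (317,330). The post base is at (290,250), as predicted.

Run:
```python
from h import *
r=dict(T=np.load("w6T.npy"),intrinsics=np.load("K.npy"))
z=.092
print(hit(r,[(317,409),(242,335),(391,335)],z))
c=np.array([.4755,-.2914]); a=np.linspace(0,6.28,60)
p=proj(r,np.c_[c[0]+.025*np.cos(a),c[1]+.025*np.sin(a),0*a+z]); print("pred top extents",p.min(0),p.max(0))
print("plate corners",hit(r,[(223,127),(418,193)],.01), "post side", hit(r,[(290,247)],.01))
```

```text
[[ 0.4996 -0.2905]
 [ 0.4733 -0.3155]
 [ 0.4711 -0.2683]]
pred top extents [239.1607 270.4582] [395.8451 411.2371]
plate corners [[ 0.4113 -0.338 ]
 [ 0.4379 -0.2441]] post side [[ 0.468  -0.3052]]
```

Emit:
servo_tool --deltas '[{"dx":-4,"dy":-12,"dz":0,"rx":0,"ry":0,"rz":0,"fingers":1},{"dx":0,"dy":0,"dz":-15,"rx":0,"ry":0,"rz":0,"fingers":1},{"dx":0,"dy":0,"dz":-15,"rx":0,"ry":0,"rz":0,"fingers":1},{"dx":0,"dy":0,"dz":-10,"rx":0,"ry":0,"rz":0,"fingers":1},{"dx":0,"dy":0,"dz":-8,"rx":0,"ry":0,"rz":0,"fingers":1},{"dx":0,"dy":0,"dz":-5,"rx":0,"ry":0,"rz":0,"fingers":1},{"dx":0,"dy":0,"dz":0,"rx":0,"ry":0,"rz":0,"fingers":1},{"dx":0,"dy":0,"dz":0,"rx":0,"ry":0,"rz":0,"fingers":1}]'

```text
clock: 19.15
tcp_pos: [0.4721, -0.3039, 0.0912]
orientation: [0.0, -0.023, 1.0, -0.0]
wrist_force: [0.2, -0.4, -1.4]
finger_gap: 0.048
```

Emit:
servo_tool --deltas '[{"dx":0,"dy":0,"dz":-3,"rx":0,"ry":0,"rz":0,"fingers":1},{"dx":0,"dy":0,"dz":-1,"rx":0,"ry":0,"rz":0,"fingers":1},{"dx":0,"dy":0,"dz":-1,"rx":0,"ry":0,"rz":0,"fingers":1},{"dx":0,"dy":0,"dz":0,"rx":0,"ry":0,"rz":0,"fingers":1}]'

```text
clock: 19.55
tcp_pos: [0.4719, -0.3038, 0.0859]
orientation: [-0.0, -0.023, 1.0, 0.0]
wrist_force: [-0.9, 0.2, -1.5]
finger_gap: 0.0482
```

Emit:
servo_tool --deltas '[{"dx":0,"dy":0,"dz":-1,"rx":0,"ry":0,"rz":0,"fingers":1},{"dx":0,"dy":0,"dz":0,"rx":0,"ry":0,"rz":0,"fingers":1},{"dx":0,"dy":0,"dz":0,"rx":0,"ry":0,"rz":0,"fingers":0.2},{"dx":0,"dy":0,"dz":0,"rx":0,"ry":0,"rz":0,"fingers":-0.2},{"dx":0,"dy":0,"dz":0,"rx":0,"ry":0,"rz":0,"fingers":-1},{"dx":0,"dy":0,"dz":0,"rx":0,"ry":0,"rz":0,"fingers":-1},{"dx":0,"dy":0,"dz":0,"rx":0,"ry":0,"rz":0,"fingers":-1},{"dx":0,"dy":0,"dz":15,"rx":0,"ry":0,"rz":0,"fingers":-1}]'

```text
clock: 20.35
tcp_pos: [0.4708, -0.3029, 0.0982]
orientation: [-0.001, -0.023, 1.0, 0.001]
wrist_force: [-0.1, -0.6, -0.2]
finger_gap: 0.0858
```

Emit:
servo_tool --deltas '[{"dx":0,"dy":0,"dz":30,"rx":0,"ry":0,"rz":0,"fingers":-1},{"dx":0,"dy":0,"dz":50,"rx":0,"ry":0,"rz":0,"fingers":-1},{"dx":0,"dy":0,"dz":50,"rx":0,"ry":0,"rz":0,"fingers":-1},{"dx":0,"dy":0,"dz":0,"rx":0,"ry":0,"rz":0,"fingers":-1}]'

```text
clock: 20.75
tcp_pos: [0.4747, -0.3062, 0.2375]
orientation: [0.005, -0.023, 1.0, -0.004]
wrist_force: [0.3, -0.2, 0.2]
finger_gap: 0.0856
```

Run:
```python
from h import *
tool(); r=shot("wrist","pics/w7.png")
a=np.linspace(0,6.28,60)
for z in (.01,.034):
    p=proj(r,np.c_[.472+.025*np.cos(a),-.304+.025*np.sin(a),0*a+z]); print(z,p.min(0),p.max(0))
```

```text
t 20.75 tcp [ 474.678  -306.1589  237.5269] yaw of jaw y 1.617064696139495 gap 85.6 F [ 0.35   -0.1889  0.1781] q6 -0.7612820684542977
0.01 [288.1079 179.5311] [357.7186 247.6339]
0.034 [285.4655 184.7172] [360.8024 258.04  ]
```

View pics/w7.png

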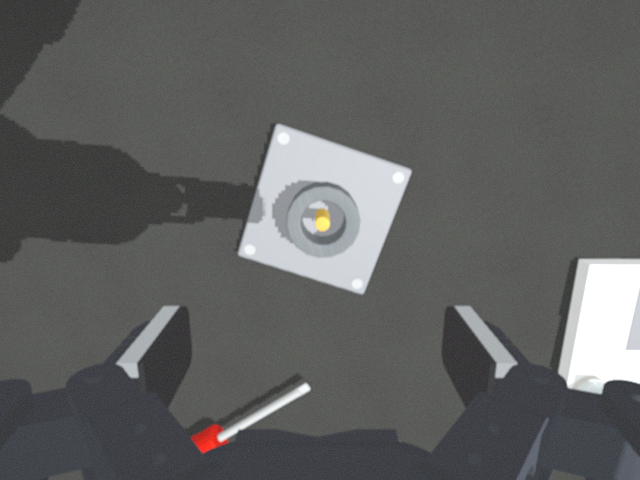

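The core lies flat, with the post at (322,222) central in its hole. Now I'll fetch the heatsink.

Emit:
servo_tool --deltas '[{"dx":0,"dy":20,"dz":0,"rx":0,"ry":0,"rz":-0.1,"fingers":-1},{"dx":4,"dy":38,"dz":0,"rx":0,"ry":0,"rz":-0.1,"fingers":-1},{"dx":4,"dy":38,"dz":0,"rx":0,"ry":0,"rz":-0.1,"fingers":-1},{"dx":4,"dy":38,"dz":0,"rx":0,"ry":0,"rz":-0.1,"fingers":-1},{"dx":4,"dy":38,"dz":0,"rx":0,"ry":0,"rz":-0.1,"fingers":-1},{"dx":0,"dy":38,"dz":0,"rx":0,"ry":0,"rz":-0.1,"fingers":-1},{"dx":0,"dy":38,"dz":0,"rx":0,"ry":0,"rz":-0.1,"fingers":-1},{"dx":0,"dy":38,"dz":0,"rx":0,"ry":0,"rz":-0.1,"fingers":-1}]'

```text
clock: 21.6
tcp_pos: [0.487, -0.0162, 0.2285]
orientation: [-0.001, 0.37, 0.929, -0.0]
wrist_force: [0.7, 0.4, 0.1]
finger_gap: 0.0855
```

Emit:
servo_tool --deltas '[{"dx":0,"dy":38,"dz":0,"rx":0,"ry":0,"rz":-0.1,"fingers":-1},{"dx":0,"dy":38,"dz":0,"rx":0,"ry":0,"rz":-0.1,"fingers":-1},{"dx":-4,"dy":38,"dz":0,"rx":0,"ry":0,"rz":-0.1,"fingers":-1},{"dx":-4,"dy":38,"dz":0,"rx":0,"ry":0,"rz":-0.1,"fingers":-1},{"dx":-4,"dy":38,"dz":0,"rx":0,"ry":0,"rz":-0.1,"fingers":-1},{"dx":-4,"dy":38,"dz":0,"rx":0,"ry":0,"rz":-0.1,"fingers":-1},{"dx":0,"dy":38,"dz":0,"rx":0,"ry":0,"rz":-0.1,"fingers":-1},{"dx":0,"dy":28,"dz":-20,"rx":0,"ry":0,"rz":0,"fingers":-1}]'

```text
clock: 22.4
tcp_pos: [0.4724, 0.2787, 0.2107]
orientation: [0.001, 0.665, 0.747, 0.002]
wrist_force: [1.5, -0.3, 0.0]
finger_gap: 0.0853
```

Emit:
servo_tool --deltas '[{"dx":0,"dy":0,"dz":0,"rx":0,"ry":0,"rz":0,"fingers":-1},{"dx":0,"dy":0,"dz":0,"rx":0,"ry":0,"rz":0,"fingers":-1}]'

```text
clock: 22.6
tcp_pos: [0.4707, 0.2762, 0.2081]
orientation: [-0.001, 0.664, 0.748, -0.002]
wrist_force: [-0.1, -0.1, 0.6]
finger_gap: 0.0852
```

Run:
```python
from h import *
tool(); r=shot("wrist","pics/w8.png")
c,s=np.cos(.118),np.sin(.118)
P=[(.473+c*x-s*y,.2732+s*x+c*y,.104) for x,y in ((-.02,.024),(.02,.024),(.02,-.024),(-.02,-.024))]
print(proj(r,P+[(.464,.3632,.104)])); np.save("w8T.npy",r["T"])
```

```text
t 22.6 tcp [470.6876 276.1683 208.1299] yaw of jaw y 0.11870060881462396 gap 85.2 F [-0.1418 -0.1385  0.5602] q6 1.8357460792513085
[[275.9684 235.9615]
 [369.9482 236.1137]
 [366.2886 337.6861]
 [278.6278 337.4617]
 [328.085   68.6838]]
```

View pics/w8.png

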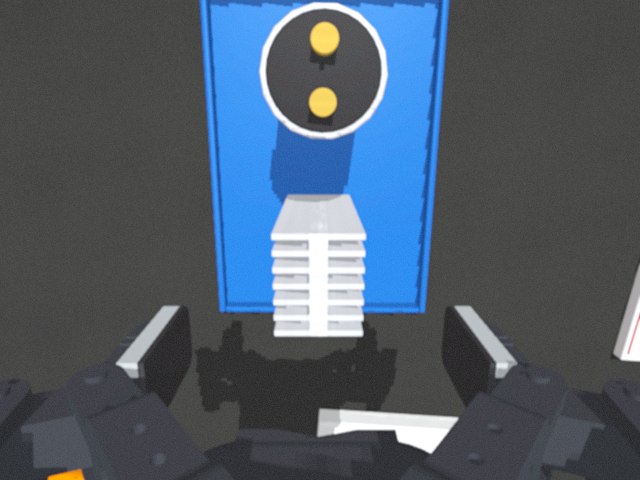

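The heatsink is where I left it, within 2 mm of the prediction and square to the jaws.

Emit:
servo_tool --deltas '[{"dx":1,"dy":-3,"dz":-20,"rx":0,"ry":0,"rz":0,"fingers":-1},{"dx":0,"dy":0,"dz":-20,"rx":0,"ry":0,"rz":0,"fingers":-1},{"dx":0,"dy":0,"dz":-20,"rx":0,"ry":0,"rz":0,"fingers":-1},{"dx":0,"dy":0,"dz":-12,"rx":0,"ry":0,"rz":0,"fingers":-1},{"dx":0,"dy":0,"dz":-8,"rx":0,"ry":0,"rz":0,"fingers":-1},{"dx":0,"dy":0,"dz":0,"rx":0,"ry":0,"rz":0,"fingers":-1},{"dx":0,"dy":0,"dz":0,"rx":0,"ry":0,"rz":0,"fingers":-1}]'

```text
clock: 23.35
tcp_pos: [0.4734, 0.273, 0.1305]
orientation: [0.0, 0.665, 0.747, 0.0]
wrist_force: [0.3, -0.1, 0.3]
finger_gap: 0.0849
```

Emit:
servo_tool --deltas '[{"dx":-1,"dy":0,"dz":-4,"rx":0,"ry":0,"rz":0,"fingers":-1},{"dx":0,"dy":0,"dz":0,"rx":0,"ry":0,"rz":0,"fingers":0},{"dx":0,"dy":0,"dz":0,"rx":0,"ry":0,"rz":0,"fingers":1},{"dx":0,"dy":0,"dz":0,"rx":0,"ry":0,"rz":0,"fingers":1},{"dx":0,"dy":0,"dz":0,"rx":0,"ry":0,"rz":0,"fingers":1},{"dx":0,"dy":0,"dz":0,"rx":0,"ry":0,"rz":0,"fingers":1},{"dx":0,"dy":0,"dz":0,"rx":0,"ry":0,"rz":0,"fingers":1}]' --newtons 50

```text
clock: 24.05
tcp_pos: [0.4719, 0.2733, 0.1263]
orientation: [0.0, 0.665, 0.747, 0.0]
wrist_force: [-1.9, -0.8, 3.8]
finger_gap: 0.0396
```

Emit:
servo_tool --deltas '[{"dx":0,"dy":0,"dz":10,"rx":0,"ry":0,"rz":0,"fingers":1},{"dx":0,"dy":0,"dz":20,"rx":0,"ry":0,"rz":0,"fingers":1},{"dx":0,"dy":0,"dz":20,"rx":0,"ry":0,"rz":0,"fingers":1},{"dx":4,"dy":-15,"dz":0,"rx":0,"ry":0,"rz":0.02,"fingers":1},{"dx":7,"dy":-30,"dz":0,"rx":0,"ry":0,"rz":0.02,"fingers":1},{"dx":8,"dy":-35,"dz":0,"rx":0,"ry":0,"rz":0.02,"fingers":1},{"dx":8,"dy":-35,"dz":0,"rx":0,"ry":0,"rz":0.02,"fingers":1},{"dx":8,"dy":-35,"dz":0,"rx":0,"ry":0,"rz":0.02,"fingers":1}]'

```text
clock: 24.85
tcp_pos: [0.5069, 0.1219, 0.1761]
orientation: [0.0, 0.626, 0.78, -0.0]
wrist_force: [0.8, 0.3, -2.5]
finger_gap: 0.0399
```

Emit:
servo_tool --deltas '[{"dx":8,"dy":-35,"dz":0,"rx":0,"ry":0,"rz":0.02,"fingers":1},{"dx":8,"dy":-35,"dz":0,"rx":0,"ry":0,"rz":0.02,"fingers":1},{"dx":8,"dy":-35,"dz":0,"rx":0,"ry":0,"rz":0,"fingers":1},{"dx":7,"dy":-30,"dz":0,"rx":0,"ry":0,"rz":0,"fingers":1},{"dx":4,"dy":-14,"dz":0,"rx":0,"ry":0,"rz":0,"fingers":1},{"dx":0,"dy":0,"dz":-12,"rx":0,"ry":0,"rz":0,"fingers":1},{"dx":0,"dy":0,"dz":-12,"rx":0,"ry":0,"rz":0,"fingers":1},{"dx":0,"dy":0,"dz":0,"rx":0,"ry":0,"rz":0,"fingers":1}]'

```text
clock: 25.65
tcp_pos: [0.5398, -0.0244, 0.1493]
orientation: [-0.002, 0.61, 0.792, -0.001]
wrist_force: [-0.1, -0.7, -2.5]
finger_gap: 0.0395
```

Emit:
servo_tool --deltas '[{"dx":0,"dy":0,"dz":-10,"rx":0,"ry":0,"rz":0,"fingers":1},{"dx":0,"dy":0,"dz":-5,"rx":0,"ry":0,"rz":0,"fingers":1},{"dx":0,"dy":0,"dz":-4,"rx":0,"ry":0,"rz":0,"fingers":1},{"dx":0,"dy":0,"dz":0,"rx":0,"ry":0,"rz":0,"fingers":1},{"dx":0,"dy":0,"dz":0,"rx":0,"ry":0,"rz":0,"fingers":1}]'

```text
clock: 26.15
tcp_pos: [0.542, -0.0257, 0.133]
orientation: [0.0, 0.611, 0.792, 0.0]
wrist_force: [-0.2, -0.7, -3.0]
finger_gap: 0.0397
```

Emit:
servo_tool --deltas '[{"dx":0,"dy":0,"dz":-3,"rx":0,"ry":0,"rz":0,"fingers":1},{"dx":0,"dy":0,"dz":-2,"rx":0,"ry":0,"rz":0,"fingers":1},{"dx":0,"dy":0,"dz":-1,"rx":0,"ry":0,"rz":0,"fingers":1},{"dx":0,"dy":0,"dz":0,"rx":0,"ry":0,"rz":0,"fingers":1}]'

```text
clock: 26.55
tcp_pos: [0.5418, -0.0259, 0.1268]
orientation: [-0.0, 0.611, 0.792, -0.0]
wrist_force: [-0.4, 0.4, -2.1]
finger_gap: 0.0398
```

Emit:
servo_tool --deltas '[{"dx":0,"dy":0,"dz":-1,"rx":0,"ry":0,"rz":0,"fingers":1},{"dx":0,"dy":0,"dz":0,"rx":0,"ry":0,"rz":0,"fingers":0.4},{"dx":0,"dy":0,"dz":0,"rx":0,"ry":0,"rz":0,"fingers":-1},{"dx":0,"dy":0,"dz":0,"rx":0,"ry":0,"rz":0,"fingers":-1},{"dx":0,"dy":0,"dz":0,"rx":0,"ry":0,"rz":0,"fingers":-1},{"dx":0,"dy":0,"dz":20,"rx":0,"ry":0,"rz":0,"fingers":-1},{"dx":0,"dy":0,"dz":40,"rx":0,"ry":0,"rz":0,"fingers":-1},{"dx":0,"dy":0,"dz":40,"rx":0,"ry":0,"rz":0,"fingers":-1}]'

```text
clock: 27.35
tcp_pos: [0.5413, -0.0257, 0.2264]
orientation: [-0.001, 0.611, 0.792, -0.0]
wrist_force: [1.4, 0.5, -0.3]
finger_gap: 0.0858
```

Emit:
servo_tool --deltas '[{"dx":-4,"dy":20,"dz":0,"rx":0,"ry":0,"rz":-0.02,"fingers":-1},{"dx":-8,"dy":40,"dz":0,"rx":0,"ry":0,"rz":-0.02,"fingers":-1},{"dx":-8,"dy":40,"dz":0,"rx":0,"ry":0,"rz":-0.02,"fingers":-1},{"dx":-8,"dy":40,"dz":0,"rx":0,"ry":0,"rz":-0.02,"fingers":-1},{"dx":-8,"dy":40,"dz":0,"rx":0,"ry":0,"rz":-0.02,"fingers":-1},{"dx":-8,"dy":40,"dz":0,"rx":0,"ry":0,"rz":-0.02,"fingers":-1},{"dx":-8,"dy":40,"dz":0,"rx":0,"ry":0,"rz":-0.02,"fingers":-1},{"dx":-8,"dy":40,"dz":0,"rx":0,"ry":0,"rz":0,"fingers":-1}]'

```text
clock: 28.15
tcp_pos: [0.4815, 0.2758, 0.2261]
orientation: [0.0, 0.665, 0.747, 0.0]
wrist_force: [0.7, -0.3, -0.1]
finger_gap: 0.0855
```

Emit:
servo_tool --deltas '[{"dx":-8,"dy":40,"dz":0,"rx":0,"ry":0,"rz":0,"fingers":-1},{"dx":-8,"dy":35,"dz":0,"rx":0,"ry":0,"rz":0,"fingers":-1},{"dx":-2,"dy":13,"dz":-20,"rx":0,"ry":0,"rz":0,"fingers":-1},{"dx":0,"dy":0,"dz":-20,"rx":0,"ry":0,"rz":0,"fingers":-1},{"dx":0,"dy":0,"dz":0,"rx":0,"ry":0,"rz":0,"fingers":-1},{"dx":0,"dy":0,"dz":0,"rx":0,"ry":0,"rz":0,"fingers":-1}]'

```text
clock: 28.75
tcp_pos: [0.4637, 0.3619, 0.1859]
orientation: [-0.0, 0.665, 0.747, -0.001]
wrist_force: [0.1, 0.1, 0.3]
finger_gap: 0.0851
```

Emit:
servo_tool --deltas '[{"dx":-1,"dy":1,"dz":-20,"rx":0,"ry":0,"rz":0,"fingers":-1},{"dx":0,"dy":0,"dz":-20,"rx":0,"ry":0,"rz":0,"fingers":-1},{"dx":0,"dy":0,"dz":-10,"rx":0,"ry":0,"rz":0,"fingers":-1},{"dx":0,"dy":0,"dz":-6,"rx":0,"ry":0,"rz":0,"fingers":-1},{"dx":0,"dy":0,"dz":0,"rx":0,"ry":0,"rz":0,"fingers":-1},{"dx":0,"dy":0,"dz":0,"rx":0,"ry":0,"rz":0,"fingers":-1}]'

```text
clock: 29.35
tcp_pos: [0.4635, 0.3633, 0.1308]
orientation: [0.0, 0.665, 0.747, 0.001]
wrist_force: [-0.3, -0.7, 0.7]
finger_gap: 0.0853
```

Emit:
servo_tool --deltas '[{"dx":-1,"dy":0,"dz":-5,"rx":0,"ry":0,"rz":0,"fingers":-1},{"dx":0,"dy":0,"dz":0,"rx":0,"ry":0,"rz":0,"fingers":0},{"dx":0,"dy":0,"dz":0,"rx":0,"ry":0,"rz":0,"fingers":1},{"dx":0,"dy":0,"dz":0,"rx":0,"ry":0,"rz":0,"fingers":1},{"dx":0,"dy":0,"dz":0,"rx":0,"ry":0,"rz":0,"fingers":1},{"dx":0,"dy":0,"dz":0,"rx":0,"ry":0,"rz":0,"fingers":1},{"dx":0,"dy":0,"dz":0,"rx":0,"ry":0,"rz":0,"fingers":1}]'

```text
clock: 30.05
tcp_pos: [0.4622, 0.3633, 0.1253]
orientation: [0.0, 0.665, 0.747, 0.0]
wrist_force: [0.3, -0.1, 3.6]
finger_gap: 0.0492
```

Emit:
servo_tool --deltas '[{"dx":0,"dy":0,"dz":10,"rx":0,"ry":0,"rz":0,"fingers":1},{"dx":0,"dy":0,"dz":20,"rx":0,"ry":0,"rz":0,"fingers":1},{"dx":0,"dy":0,"dz":20,"rx":0,"ry":0,"rz":0,"fingers":1},{"dx":4,"dy":-14,"dz":0,"rx":0,"ry":0,"rz":-0.01,"fingers":1},{"dx":7,"dy":-28,"dz":0,"rx":0,"ry":0,"rz":-0.01,"fingers":1},{"dx":8,"dy":-32,"dz":0,"rx":0,"ry":0,"rz":-0.01,"fingers":1},{"dx":8,"dy":-32,"dz":0,"rx":0,"ry":0,"rz":-0.01,"fingers":1},{"dx":8,"dy":-32,"dz":0,"rx":0,"ry":0,"rz":-0.01,"fingers":1}]'

```text
clock: 30.85
tcp_pos: [0.4962, 0.223, 0.1737]
orientation: [-0.0, 0.683, 0.73, -0.001]
wrist_force: [1.1, 0.2, -2.8]
finger_gap: 0.0492
```

Emit:
servo_tool --deltas '[{"dx":8,"dy":-32,"dz":0,"rx":0,"ry":0,"rz":-0.01,"fingers":1},{"dx":8,"dy":-32,"dz":0,"rx":0,"ry":0,"rz":-0.01,"fingers":1},{"dx":8,"dy":-32,"dz":0,"rx":0,"ry":0,"rz":0,"fingers":1},{"dx":7,"dy":-30,"dz":0,"rx":0,"ry":0,"rz":0,"fingers":1},{"dx":6,"dy":-26,"dz":0,"rx":0,"ry":0,"rz":0,"fingers":1},{"dx":4,"dy":-16,"dz":0,"rx":0,"ry":0,"rz":0,"fingers":1},{"dx":0,"dy":0,"dz":0,"rx":0,"ry":0,"rz":0,"fingers":1},{"dx":0,"dy":0,"dz":0,"rx":0,"ry":0,"rz":0,"fingers":1}]'

```text
clock: 31.65
tcp_pos: [0.5374, 0.057, 0.1743]
orientation: [-0.001, 0.691, 0.723, -0.0]
wrist_force: [-0.7, 0.3, -3.3]
finger_gap: 0.0493
```

Emit:
servo_tool --deltas '[{"dx":0,"dy":0,"dz":-15,"rx":0,"ry":0,"rz":0,"fingers":1},{"dx":0,"dy":0,"dz":-15,"rx":0,"ry":0,"rz":0,"fingers":1},{"dx":0,"dy":0,"dz":-8,"rx":0,"ry":0,"rz":0,"fingers":1},{"dx":0,"dy":0,"dz":-4,"rx":0,"ry":0,"rz":0,"fingers":1},{"dx":0,"dy":0,"dz":0,"rx":0,"ry":0,"rz":0,"fingers":1},{"dx":0,"dy":0,"dz":0,"rx":0,"ry":0,"rz":0,"fingers":1}]'

```text
clock: 32.25
tcp_pos: [0.5382, 0.0575, 0.1333]
orientation: [0.0, 0.69, 0.724, 0.0]
wrist_force: [-0.3, 0.6, -3.9]
finger_gap: 0.0489
```

Emit:
servo_tool --deltas '[{"dx":0,"dy":0,"dz":-4,"rx":0,"ry":0,"rz":0,"fingers":1},{"dx":0,"dy":0,"dz":-2,"rx":0,"ry":0,"rz":0,"fingers":1},{"dx":0,"dy":0,"dz":-1,"rx":0,"ry":0,"rz":0,"fingers":1},{"dx":0,"dy":0,"dz":-1,"rx":0,"ry":0,"rz":0,"fingers":1},{"dx":0,"dy":0,"dz":0,"rx":0,"ry":0,"rz":0,"fingers":1}]'

```text
clock: 32.75
tcp_pos: [0.5379, 0.0571, 0.1253]
orientation: [0.0, 0.69, 0.723, 0.0]
wrist_force: [-0.3, -0.8, 1.0]
finger_gap: 0.0494
```

Contact: the weight is carried by the tray. I'll release, retract, move aside and check.

Emit:
servo_tool --deltas '[{"dx":0,"dy":0,"dz":0,"rx":0,"ry":0,"rz":0,"fingers":0.2},{"dx":0,"dy":0,"dz":0,"rx":0,"ry":0,"rz":0,"fingers":-1},{"dx":0,"dy":0,"dz":0,"rx":0,"ry":0,"rz":0,"fingers":-1},{"dx":0,"dy":0,"dz":0,"rx":0,"ry":0,"rz":0,"fingers":-1},{"dx":0,"dy":0,"dz":20,"rx":0,"ry":0,"rz":0,"fingers":-1},{"dx":0,"dy":0,"dz":40,"rx":0,"ry":0,"rz":0,"fingers":-1},{"dx":0,"dy":0,"dz":50,"rx":0,"ry":0,"rz":0,"fingers":-1},{"dx":0,"dy":0,"dz":50,"rx":0,"ry":0,"rz":0,"fingers":-1}]'

```text
clock: 33.55
tcp_pos: [0.5375, 0.0572, 0.2863]
orientation: [-0.0, 0.69, 0.724, -0.0]
wrist_force: [0.5, 0.6, 0.2]
finger_gap: 0.0856
```

Emit:
servo_tool --deltas '[{"dx":-20,"dy":40,"dz":0,"rx":0,"ry":0,"rz":0,"fingers":-1},{"dx":-20,"dy":40,"dz":0,"rx":0,"ry":0,"rz":0,"fingers":-1},{"dx":-20,"dy":40,"dz":0,"rx":0,"ry":0,"rz":0,"fingers":-1},{"dx":-20,"dy":40,"dz":0,"rx":0,"ry":0,"rz":0,"fingers":-1},{"dx":0,"dy":40,"dz":0,"rx":0,"ry":0,"rz":0,"fingers":-1},{"dx":0,"dy":0,"dz":0,"rx":0,"ry":0,"rz":0,"fingers":-1},{"dx":0,"dy":0,"dz":0,"rx":0,"ry":0,"rz":0,"fingers":-1}]'

```text
clock: 34.25
tcp_pos: [0.4577, 0.2579, 0.2848]
orientation: [0.0, 0.689, 0.724, -0.0]
wrist_force: [-0.2, -0.5, -0.2]
finger_gap: 0.0857
```

Run:
```python
from h import *
tool(); r=shot("top","pics/top9.png")
a=cv2.imread("pics/top0.png"); b=cv2.imread("pics/top9.png")
for n in("capacitor","heatsink","core","jar","relay"): print(n,[(round(d["confidence"],2),d["extent"]) for d in cut_out(n,"top")[:2]])
s=slice(180,330),slice(240,520)
cv2.imwrite("pics/cmp.png",cv2.resize(np.vstack([a[s],b[s]]),None,fx=2,fy=2,interpolation=cv2.INTER_CUBIC))
```

```text
t 34.25 tcp [457.7111 257.8824 284.8413] yaw of jaw y 0.049304710637123376 gap 85.7 F [-0.208  -0.5398 -0.1608] q6 1.8819065271722424
capacitor [(0.64, [248.5, 190.6, 372.9, 270.3]), (0.61, [276.0, 225.7, 305.7, 252.8])]
heatsink [(0.92, [316.6, 224.3, 345.7, 250.7]), (0.37, [276.6, 226.4, 307.3, 254.2])]
core [(0.6, [457.7, 261.2, 483.5, 286.2])]
jar [(0.44, [345.9, 197.9, 362.8, 218.0]), (0.44, [317.1, 223.5, 346.7, 251.2])]
relay [(0.63, [253.6, 204.8, 270.1, 219.6])]
```

View pics/cmp.png

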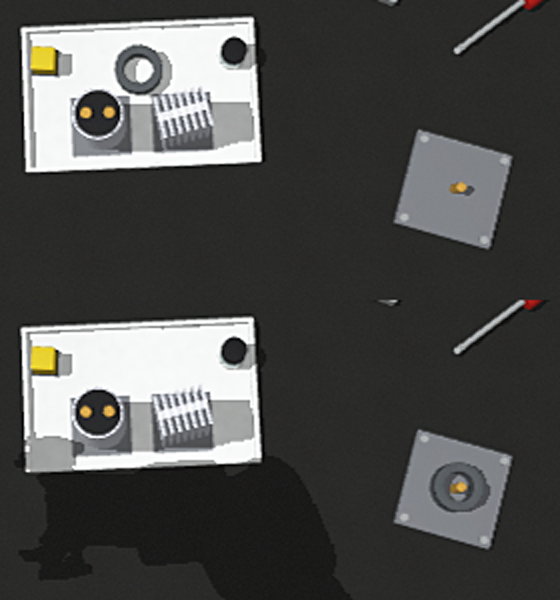

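The before and after views match. The capacitor at (98,112) and (98,412) and the heatsink at (185,115) and (184,415) are back to within about 1 pixel, which is 2 mm. The core is around the post at (459,487), and the jar and relay haven't moved.

```bash
python3 -c "
from workcell import job
print(job.hand_in())"
```

```text
the job is handed in; nothing more can be done
None
```

The job is done and handed in at about 34 s of the 123 s allowed. The hand-in gives no verdict, so what follows rests on my own checks.

- **What I did:** I stood the capacitor and then the heatsink in the side tray and lowered the core over the jig's post. I then put the heatsink and the capacitor back on their own pads.
- **Tall parts:** In the last top view, against the first, both stand upright within about 1 pixel (2 mm) of where they started.
- **Core:** It lies flat on the jig base with the post about central in its hole, seen in the wrist view after release and in the top view.
- **Jar and relay:** Neither shows any movement.
- **Robot:** The gripper is open and clear of everything, and the wrist force is near zero.
- **Disagreements:**
  - My first move call was refused because it left out some keys.
  - The camera estimates disagreed by about 2 mm in places, and by about 8 mm in x for a rough heatsink reading from the first top view. I used the wrist view instead.
  - In the last top view the detector's best match for the capacitor was the whole parts tray (0.64). I relied on the picture and on its second match (0.61), which fits the capacitor.

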